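# Balance the condiment caddy and hold it up by its folding handle

## Task

Stand the spice jar that was left on the worktop in the empty well of the wooden condiment caddy and let go of it, so that the two jars balance each other. Then swing up the caddy's folding handle and, by the handle's wooden grip, lift the caddy about 12 cm off the worktop, without spilling the jars or disturbing the other things. Finish while still holding it there, level and still in the air, for the worktop to be wiped underneath.

Things in the scene. Friction and masses are not known exactly. Their poses are not given: they have to be found in the camera images.
- caddy: condiment caddy, loose, 0.4 kg: dark wooden block 150 mm (its x) by 80 mm (its y), 36 mm high on 3 mm feet (top at 39 mm; plinth 156 x 86 mm), with two round wells of 50 mm bore, 30 mm deep, at x = +40 and -40 mm, y = 0. Steel straps 18 mm wide stand on its long sides at x = 0, y = +-42 mm, up to 99 mm. May stand at any yaw. Origin: centre of its underside; z up
- free_well (a point): centre of the floor of the empty well (at x = +40 mm in the caddy's frame, 9 mm above the caddy's underside); the axes are the caddy's
- handle (a joint): the caddy's folding bail handle, swinging freely about the caddy's y axis through the strap tops. 0: upright; positive: folded towards the caddy's -x end, away from the empty well; it lies at its stop, 1.35 rad, and falls back when let go. The lifted caddy hangs and levels itself on this hinge; with one jar alone it hangs crooked by about 0.25 rad
- handle_hinge (a point): point on the handle's hinge axis, midway between the straps, 90 mm above the caddy's underside; the axes are the caddy's
- grip (a point): middle of the handle's grip, a round wooden sleeve of 16 mm diameter and 64 mm length along the caddy's y, that turns freely on the handle's wire; 110 mm from the hinge axis. Folded, it lies 107 mm out from the hinge towards the caddy's -x and 24 mm above the hinge's height. The two 6 mm wire arms run at y = +-48 mm
- jar_out: spice jar standing on the worktop, 44 mm diameter, 96 mm tall, upright, about 0.18 kg, with a dark lid (top 25 mm); to be put in the empty well. Origin: centre of its underside
- jar_in: the same kind of spice jar, already standing in the caddy's other well (x = -40 mm). Origin: centre of its underside
- cream_pot: bystander: flat round lidded pot, 90 mm diameter, 32 mm high. Origin: centre of its underside
- corkscrew: bystander: corkscrew lying flat, 63 x 98 x 19 mm. Origin: centre of its underside
- white_bowl: bystander: small white bowl, 118 mm diameter, 55 mm high, behind the work. Origin: centre of its underside
Mind the look-alikes: they are no part of the job. What is shaped like the jar_in but orange or yellow is not meant. Leave any blue or turquoise look-alike of the jar_out alone.

How it is judged:
On the way, in this order (a step that is already met when the one before it is completed fails the run):
1. the loose jar stands on the floor of the empty well, upright and let go, while the caddy stands on the worktop (horizontal distance between jar_out and free_well below 0.01 m and z of jar_out in the frame of free_well below 0.006 m and angle between jar_out's own z axis and vertical below 0.12 rad and contact force between the fingers and jar_out below 0.1 N and height (world z) of caddy below 0.01 m), for 0.2 s.
2. the handle is held upright by its grip and the caddy hangs from it, off the worktop (value of joint handle between -0.35 and 0.35 rad and distance between the grasp point and grip below 0.045 m and height (world z) of caddy above 0.03 m), for 0.2 s.
At the end, for the whole second after the job is handed in: Still held by the handle's grip (TCP within 45 mm), handle within 0.5 rad of upright: caddy 80 to 200 mm up, level within 0.12 rad, still (under 30 mm/s, 0.2 rad/s), both jars seated in their wells within about 12 mm and untouched by the robot, bystanders not touched by the caddy (height (world z) of caddy between 0.08 and 0.2 m and angle between caddy's own z axis and vertical below 0.12 rad and linear speed of caddy below 0.03 m/s and angular speed of caddy below 0.2 rad/s and distance between the grasp point and grip below 0.045 m and contact force between the fingers and caddy above 2 N and value of joint handle between -0.5 and 0.5 rad and z of jar_out in the frame of free_well below 0.008 m and distance between jar_out and free_well below 0.014 m and x of jar_in in the frame of caddy between -0.052 and -0.028 m and z of jar_in in the frame of caddy below 0.017 m and contact force between each of the arm, the fingers and jar_out below 0.2 N and contact force between the fingers and jar_in below 0.2 N and contact force between caddy and white_bowl below 0.1 N and contact force between caddy and cream_pot below 0.1 N and contact force between caddy and corkscrew below 0.1 N); the arm keeps its last pose, push and grip.
It fails at once if the caddy is tipped by more than 0.35 rad (angle between caddy's own z axis and vertical above 0.35 rad).
It fails at once if a jar is tipped by more than 0.6 rad (angle between any of jar_out, jar_in's own z axis and vertical above 0.6 rad).
It fails at once if a bystander is shifted by more than 25 mm (distance of any of cream_pot, corkscrew, white_bowl from where it was at the start of the episode above 0.025 m).
It also fails if it takes over 64 s, if anything falls off the work surface, if the arm or the gripper's body presses on something with over 40 N, if the wrist force passes 120 N, or if a joint passes its speed limit or range.

## Robot

A 6-joint arm with a two-finger parallel gripper is mounted at the origin on a cart in front of the work surface, level with it; the furniture and walls round the work are solid. World frame = base frame: x ahead of the robot, y to its left, z up, the work surface at z = 0. Lengths are in m, angles in rad, forces in N, time in s.
With the tool pointing down it reaches from about 0.35 to 1 m from the base axis. Payload 7.1 kg.
Tool frame: the origin (TCP) lies between the finger pads, 19 mm behind the fingertips; this is the grasp point; y points along the fingers, x is the direction in which the jaws open and shut, and the axes are right-handed (so a half turn about y gives the same grasp; the last joint's range is limited). The gripper opens to 85 mm and grips with 20 to 120 N. Pads are 22 mm wide; open, the fingers measure 114 mm over their backs; the gripper's body (76 mm by 85 mm) begins 54 mm behind the grasp point. The pads swing forward as they close: fully open they stand 13 mm farther back than shut.
Start: joints at [-0.019, 0.423, 1.63, -0, 1.089, -0.019], TCP at [0.625, 0, 0.25] pointing down, gripper open.
Joint ranges: [-3, 3], [-0.9, 2.11], [0.09, 2.58], [-1.31, 4.45], [0.11, 2.69], [-2.54, 2.54]. Speed limits (rad/s): [2.39, 2.39, 3.01, 3.14, 3.14, 3.14].

## Interface

Orientations are given as [roll, pitch, yaw] about the fixed x, y, z axes, in that order (R = Rz(yaw) Ry(pitch) Rx(roll)).
In Python, from workcell import sensors, cams, close_job, models gives the robot as it stands.
- The arm moves only by the tool carry_out, never from a script. Its argument "commands" is a list of rows, each an object with "travel": the shift along the world's x, y, z in m, a list of three; "twist": the turn, a rotation vector about the world's x, y, z in rad, a list of three. A call has 1 to 12 rows; each row is the pose to reach, as a shift and turn from the pose commanded when the call began; what a row does not reach only later rows make up. A row lasts 1/12 s, in which the tool goes at most 41.7 mm and 7.16 degrees, less where a joint would pass 70% of its speed; a pose out of reach is approached as far as the arm can. A call with a gripper value outside its range is refused whole. "jaw" is the opening, from -1 (shut) to 1 (fully open), so that 0 is half open, set as the call begins (left out, the last holds). The fingers move at their own pace and stop on an object; "force" is the grip in N (left out, the last holds). Time passes only in rows, so rows that repeat a pose let the fingers close. It gives the time, the measured TCP pose, the force and the opening at its end, in the units of the state.
- sensors.observe(): the state, without advancing time (a new reading comes with each control period).
- cams.read_camera(name): name is "scene" or "side" or "wrist"; returns a dict with "pixels" (480x640x3 uint8, red, green, blue), "mtx" (3x3 intrinsics, pixels), "view" (4x4, takes a point from world to camera coordinates). Camera axes: x right, y down, z forward; pixel columns grow to the right and rows downward; lengths in m; the calibration is good to about 2 mm. A picture is of the moment at which its call begins. There is no depth.
- close_job(): hands the job in, once; it reports no verdict.
Trained networks look in a picture, given as the dict that the camera call returned (one of the last four; its "shot" number tells which), for a name from the list of things; names that differ only in an ending like _2 or _b are one class to them, and where a whole thing is asked for, a point or a joint stands for the part that bears it (a point fixed in the world has none). Each returns a list of dicts, best first, with "p" (0 to 1); they miss things now and then, are a little off and sometimes report something else, mostly with a low value. They report only what shows in the picture. A call takes as long as a camera call. They do not tell look-alikes from the thing itself.
- models.cut_out(query, picture): "pixels" (480x640 bool, what is visible of it) and "point" ([column, row] in pixels, amid what is visible of it).
The state is a dict: "clock": time; "qpos": joint angles; "joint_vel": joint speeds; "tau": joint torques, N m; "eef_pos": TCP position; "tool_rot": TCP orientation; "contact_force": force on the tool from outside, world axes, zero at the start; "torque": the same for the moment, N m; "opening": finger opening in m.
Only numpy, scipy, OpenCV 4.12 (cv2) and the standard library are available. Lean on these libraries where they do the work, as an engineer would, in place of code of your own. Each camera call takes 0.05 s, during which the arm holds its last target. There are 200 camera calls.

## Working session

There is one attempt and no reset: what is moved stays moved. The work goes in short steps, Python scripts to look and compute and a tool call to move; the robot and the scene stay as the last step left them, time stands still between calls to the robot, and variables do not carry over. Pictures are saved under pics/ and viewed, about 8 in all and at most 12, crops included, and the job is handed in when it is done.

Besides the shell and the picture viewer there is one more tool, called after "Emit:" by a JSON object that holds its "api" and its "payload", one argument or row to a line. carry_out: Moves the arm, as the interface text tells. Its arguments: {"type":"object","properties":{"commands":{"type":"array","items":{"type":"object","properties":{"travel":{"type":"array","items":{"type":"number"}},"twist":{"type":"array","items":{"type":"number"}}}}},"jaw":{"type":"number"},"force":{"type":"number"}},"required":["commands"]}

```bash
mkdir -p pics; ls; cat > h.py <<'E'
import numpy as np, cv2
from workcell import sensors, cams, close_job, models
def snap(n):
    return cams.read_camera(n)
def save(p,f): cv2.imwrite('pics/'+f, p['pixels'][:,:,::-1])
def onplane(p,uv,z):
    V=np.array(p['view']);R=V[:3,:3];t=V[:3,3];c=-R.T@t
    d=R.T@np.linalg.inv(p['mtx'])@np.array([uv[0],uv[1],1.]);s=(z-c[2])/d[2];return c+s*d
def proj(p,X):
    V=np.array(p['view']);x=p['mtx']@(V[:3,:3]@np.asarray(X)+V[:3,3]);return x[:2]/x[2]
def tri(obs):
    A=np.zeros((3,3));b=np.zeros(3)
    for p,uv in obs:
        V=np.array(p['view']);R=V[:3,:3];c=-R.T@V[:3,3]
        d=R.T@np.linalg.inv(p['mtx'])@np.array([uv[0],uv[1],1.]);d/=np.linalg.norm(d)
        P=np.eye(3)-np.outer(d,d);A+=P;b+=P@c
    return np.linalg.solve(A,b)
E
python3 - <<'E'
from h import *
print(sensors.observe())
for n in ('scene','side'):
    p=snap(n);save(p,n+'0.png')
    V=np.array(p['view']);print(n,'cam',(-V[:3,:3].T@V[:3,3]).round(3))
    for q in ('caddy','jar_out','handle','grip','cream_pot','corkscrew','white_bowl','free_well'):
        for r in models.cut_out(q,p)[:4]:
            m=r['pixels'];ys,xs=np.nonzero(m)
            print(q,round(r['p'],2),np.round(r['point']),xs.min(),xs.max(),ys.min(),ys.max(),p['pixels'][m].mean(0).round())
a=cv2.imread('pics/scene0.png')
E
```

```text
pics
{'clock': 0.0, 'qpos': array([-1.89819483e-02,  4.23866657e-01,  1.63072124e+00,  4.66898742e-06,
        1.08862119e+00, -1.90112719e-02]), 'joint_vel': array([-0.00066088,  0.00025346, -0.00056712, -0.00058054,  0.00023436,
        0.00107918]), 'tau': array([ 6.87376578e-04, -5.57382560e+01, -2.81743366e+01,  7.52266601e-05,
        7.21184188e-03,  1.02962622e-05]), 'eef_pos': array([6.24456852e-01, 4.84806364e-05, 2.49217288e-01]), 'tool_rot': array([-1.57076147e+00,  1.61606388e-03,  2.71833492e-05]), 'contact_force': array([ 0.01065717, -0.45627464, -0.2342617 ]), 'torque': array([ 0.03844536,  0.01864416, -0.00840934]), 'opening': 0.08584696826834112}
scene cam [ 0.041 -0.927  0.925]
caddy 0.65 [298. 266.] 267 333 240 293 [117.  90.  76.]
jar_out 0.93 [350. 386.] 339 360 362 404 [ 80. 164. 154.]
jar_out 0.8 [349. 349.] 340 360 329 365 [165. 149. 128.]
jar_out 0.75 [338. 325.] 331 350 303 343 [ 72. 100. 170.]
handle 0.68 [322. 262.] 311 332 250 267 [128.  91.  75.]
grip 0.74 [319. 260.] 282 332 250 268 [146. 116. 103.]
cream_pot 0.82 [246. 222.] 233 261 210 234 [228. 223.
[... 220 characters left out ...]
 240 293 [115.  87.  75.]
free_well 0.68 [248. 222.] 233 261 210 233 [228. 225. 218.]
side cam [ 0.167 -0.439  0.881]
caddy 0.97 [281. 281.] 246 332 249 314 [111.  78.  63.]
jar_out 0.82 [390. 391.] 376 403 372 411 [190. 170. 134.]
jar_out 0.81 [365. 354.] 354 377 336 374 [ 51.  98. 191.]
jar_out 0.67 [406. 438.] 392 423 421 459 [ 72. 195. 180.]
handle 0.92 [317. 283.] 269 332 251 297 [178. 147. 130.]
grip 0.85 [321. 284.] 287 332 261 296 [164. 124. 105.]
cream_pot 0.96 [202. 228.] 183 219 210 243 [240. 237. 228.]
corkscrew 0.62 [195. 279.] 171 215 271 293 [221. 159.  94.]
white_bowl 0.94 [370. 229.] 348 395 209 251 [186. 174. 152.]
free_well 0.24 [281. 284.] 247 332 249 315 [109.  75.  59.]
```

```bash
python3 - <<'E'
import cv2
a=cv2.imread('pics/scene0.png')[195:420,195:420];b=cv2.imread('pics/side0.png')[195:465,165:435]
a=cv2.resize(a,(400,400),interpolation=cv2.INTER_CUBIC);b=cv2.resize(b,(400,400),interpolation=cv2.INTER_CUBIC)
cv2.imwrite('pics/c0.png',cv2.hconcat([a,b]))
from h import *
p=snap('wrist');save(p,'wrist0.png')
s=cv2.imread('pics/side0.png')
E
```

```text
(no output)
```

View pics/c0.png

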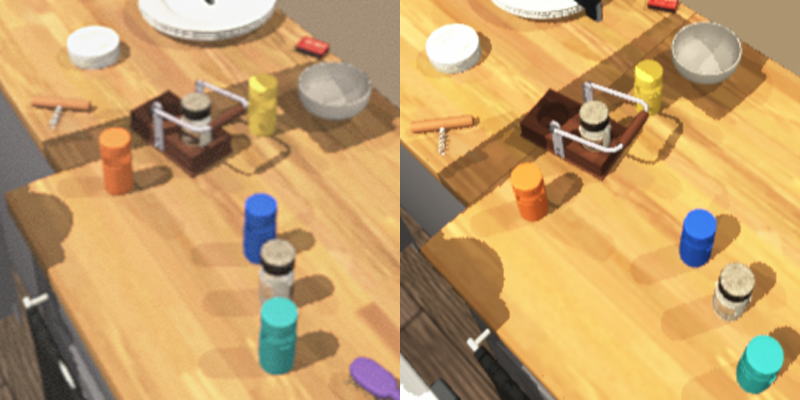

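View pics/wrist0.png

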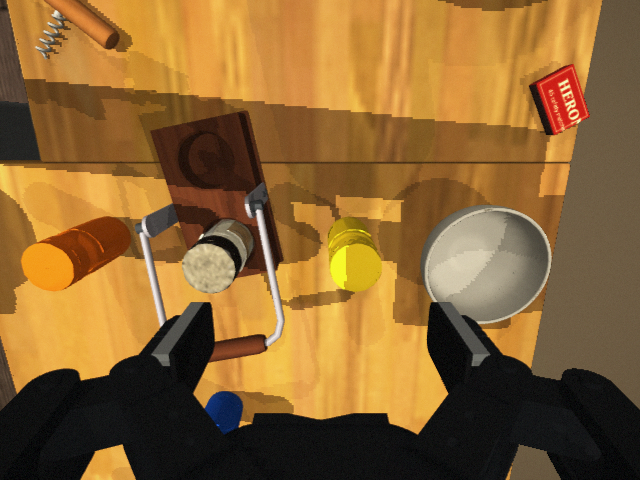

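In c0.png (left scene, right side), three jars stand in a row: the clear glass one with a dark lid at scene (349,349) / side (390,391), blue at (338,325) and turquoise at (350,386). The clear one matches the jar in the caddy, so it is jar_out. The wrist picture shows the caddy with its empty well at (206,160), the grip at (225,350), the orange jar at (75,255), the yellow one at (355,255), and the bowl at (488,265).

```bash
python3 - <<'E'
from h import *
w=snap('wrist');sc=snap('scene');sd=snap('side')
V=np.array(w['view']);print('wcam',(-V[:3,:3].T@V[:3,3]).round(3),V[:3,:3].round(2))
# block top corners/well/straps by eye
for n,uv,z in [('well rim',(206,160),.039),('corner TL',(152,128),.039),('corner TR',(247,111),.039),('corner BR',(282,262),.039),('strapL',(145,228),.099),('strapR',(256,198),.099),('jar_in top',(210,271),.105)]:
    print(n,onplane(w,uv,z).round(3))
for q in ('grip','handle','white_bowl','cream_pot','corkscrew','jar_in'):
    for r in models.cut_out(q,w)[:3]:
        ys,xs=np.nonzero(r['pixels']);print(q,round(r['p'],2),np.round(r['point']),xs.min(),xs.max(),ys.min(),ys.max(), onplane(w,r['point'],.03).round(3))
def pick(p,q,uv):
    return min(models.cut_out(q,p),key=lambda r:np.hypot(*(np.array(r['point'])-uv)))
for nm,us,ud in [('clear',(349,349),(390,391)),('blue',(338,325),(365,354)),('turq',(350,386),(406,438))]:
    rs=pick(sc,'jar_out',us);rd=pick(sd,'jar_out',ud)
    out=[]
    for p,r in((sc,rs),(sd,rd)):
        ys,xs=np.nonzero(r['pixels']);out.append((p,((xs.min()+xs.max())/2,(ys.min()+ys.max())/2)))
    print(nm,tri(out).round(3),[o[1] for o in out],[onplane(o[0],o[1],.048).round(3) for o in out])
E
```

```text
wcam [0.625 0.074 0.375] [[ 1.   -0.   -0.  ]
 [ 0.   -0.96  0.29]
 [-0.   -0.29 -0.96]]
well rim [0.522 0.048 0.039]
corner TL [0.477 0.076 0.039]
corner TR [0.561 0.09  0.039]
corner BR [ 0.588 -0.05   0.039]
strapL [0.488 0.001 0.099]
strapR [0.576 0.024 0.099]
jar_in top [ 0.538 -0.033  0.105]
grip 0.95 [252. 338.] 140 283 210 360 [ 0.551 -0.141  0.03 ]
handle 0.73 [251. 334.] 141 284 210 361 [ 0.551 -0.136  0.03 ]
white_bowl 0.72 [487. 265.] 421 551 205 323 [ 0.793 -0.056  0.03 ]
corkscrew 0.63 [80. 24.] 35 120 0 58 [0.423 0.159 0.03 ]
jar_in 0.88 [ 76. 252.] 21 131 215 291 [ 0.381 -0.043  0.03 ]
jar_in 0.63 [356. 257.] 328 381 217 291 [ 0.661 -0.048  0.03 ]
jar_in 0.56 [220. 258.] 182 254 219 293 [ 0.524 -0.049  0.03 ]
clear [ 0.48  -0.332  0.058] [(np.float64(350.0), np.float64(347.5)), (np.float64(389.5), np.float64(391.5))] [array([ 0.485, -0.325,  0.048]), array([ 0.484, -0.331,  0.048])]
blue [ 0.512 -0.247  0.043] [(np.float64(340.5), np.float64(323.0)), (np.float64(365.0), np.float64(354.0))] [array([ 0.508, -0.251,  0.048]), array([ 0.512, -0.249,  0.048])]
turq [ 0.433 -0.406  0.048] [(np.float64(350.5), np.float64(383.5)), (np.float64(407.0), np.float64(440.5))] [array([ 0.432, -0.406,  0.048]), array([ 0.434, -0.406,  0.048])]
```

Emit:
{"api": "carry_out", "payload": {
  "commands": [
    {"travel": [-0.014, -0.033, 0], "twist": [0, 0, -0.05]},
    {"travel": [-0.028, -0.066, 0], "twist": [0, 0, -0.1]},
    {"travel": [-0.042, -0.098, 0], "twist": [0, 0, -0.15]},
    {"travel": [-0.056, -0.131, 0], "twist": [0, 0, -0.2]},
    {"travel": [-0.07, -0.164, 0], "twist": [0, 0, -0.25]},
    {"travel": [-0.084, -0.197, 0], "twist": [0, 0, -0.3]},
    {"travel": [-0.098, -0.23, 0], "twist": [0, 0, -0.35]},
    {"travel": [-0.112, -0.262, 0], "twist": [0, 0, -0.4]},
    {"travel": [-0.126, -0.295, 0], "twist": [0, 0, -0.43]},
    {"travel": [-0.14, -0.328, 0], "twist": [0, 0, -0.46]},
    {"travel": [-0.14, -0.328, 0], "twist": [0, 0, -0.46]},
    {"travel": [-0.14, -0.328, 0], "twist": [0, 0, -0.46]}
  ],
  "jaw": 1
}}

```text
clock: 2.7
eef_pos: [0.4842, -0.3296, 0.25]
tool_rot: [-1.571, -0.0, -0.463]
contact_force: [0.3, 0.7, -0.0]
opening: 0.0855
```

```bash
python3 - <<'E'
from h import *
s=sensors.observe();print(s['eef_pos'],s['tool_rot'])
w=snap('wrist');save(w,'wrist1.png')
for r in models.cut_out('jar_out',w):
    m=r['pixels'];ys,xs=np.nonzero(m);print(round(r['p'],2),np.round(r['point']),xs.min(),xs.max(),ys.min(),ys.max(),w['pixels'][m].mean(0).round(),onplane(w,r['point'],.08).round(3))
for X in [(.484,-.328,.096),(.484,-.328,0)]: print(proj(w,X).round())
E
```

```text
[ 0.48417785 -0.32957101  0.25001941] [-1.57073913e+00 -1.41162017e-04 -4.63287611e-01]
0.71 [303. 118.] 273 329 90 151 [ 30.  82. 185.] [ 0.509 -0.25   0.08 ]
0.7 [307. 313.] 282 330 269 351 [ 18. 116. 103.] [ 0.436 -0.399  0.08 ]
0.62 [317. 225.] 291 344 186 256 [132. 117.  87.] [ 0.481 -0.33   0.08 ]
[319. 226.]
[320. 203.]
```

View pics/wrist1.png

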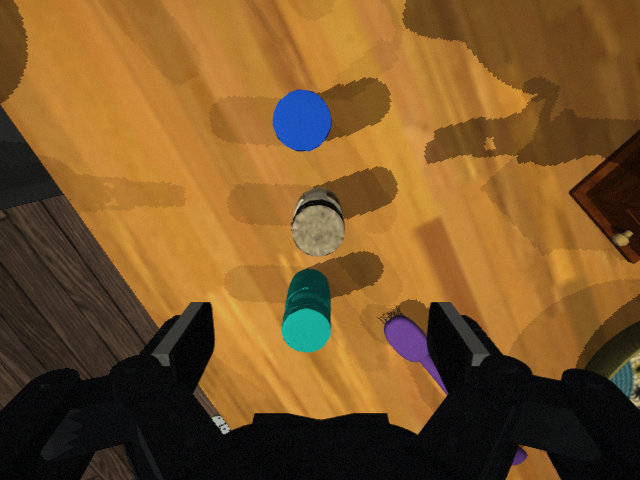

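The clear jar's lid is centred at (318,228), exactly where the estimate predicted (319,226). Blue is at (303,118) and turquoise at (306,330), both clear of the jaws' axis. Descending.

Emit:
{"api": "carry_out", "payload": {
  "commands": [
    {"travel": [-0.001, 0, -0.03]},
    {"travel": [-0.001, 0, -0.06]},
    {"travel": [-0.001, 0, -0.09]},
    {"travel": [-0.001, 0, -0.12]},
    {"travel": [-0.001, 0, -0.145]},
    {"travel": [-0.001, 0, -0.165]},
    {"travel": [-0.001, 0, -0.18]},
    {"travel": [-0.001, 0, -0.18]},
    {"travel": [-0.001, 0, -0.18]}
  ]
}}

```text
schema error: expected keys travel, twist
```

Emit:
{"api": "carry_out", "payload": {
  "commands": [
    {"travel": [0, 0, 0]},
    {"travel": [0, 0, 0]},
    {"travel": [0, 0, 0]},
    {"travel": [0, 0, 0]},
    {"travel": [0, 0, 0]},
    {"travel": [0, 0, 0]},
    {"travel": [0, 0, 0]},
    {"travel": [0, 0, 0]},
    {"travel": [0, 0, 0]},
    {"travel": [0, 0, 0]}
  ],
  "jaw": -1,
  "force": 35
}}

```text
schema error: expected keys travel, twist
```

Emit:
{"api": "carry_out", "payload": {
  "commands": [
    {"travel": [-0.001, 0, -0.03], "twist": [0, 0, 0]},
    {"travel": [-0.001, 0, -0.06], "twist": [0, 0, 0]},
    {"travel": [-0.001, 0, -0.09], "twist": [0, 0, 0]},
    {"travel": [-0.001, 0, -0.12], "twist": [0, 0, 0]},
    {"travel": [-0.001, 0, -0.145], "twist": [0, 0, 0]},
    {"travel": [-0.001, 0, -0.165], "twist": [0, 0, 0]},
    {"travel": [-0.001, 0, -0.18], "twist": [0, 0, 0]},
    {"travel": [-0.001, 0, -0.18], "twist": [0, 0, 0]},
    {"travel": [-0.001, 0, -0.18], "twist": [0, 0, 0]}
  ]
}}

```text
clock: 3.55
eef_pos: [0.4842, -0.3265, 0.0695]
tool_rot: [-1.57, 0.002, -0.458]
contact_force: [0.7, -0.1, 1.0]
opening: 0.0855
```

Emit:
{"api": "carry_out", "payload": {
  "commands": [
    {"travel": [0, 0, 0], "twist": [0, 0, 0]},
    {"travel": [0, 0, 0], "twist": [0, 0, 0]},
    {"travel": [0, 0, 0], "twist": [0, 0, 0]},
    {"travel": [0, 0, 0], "twist": [0, 0, 0]},
    {"travel": [0, 0, 0], "twist": [0, 0, 0]},
    {"travel": [0, 0, 0], "twist": [0, 0, 0]},
    {"travel": [0, 0, 0], "twist": [0, 0, 0]},
    {"travel": [0, 0, 0], "twist": [0, 0, 0]},
    {"travel": [0, 0, 0], "twist": [0, 0, 0]},
    {"travel": [0, 0, 0], "twist": [0, 0, 0]}
  ],
  "jaw": -1,
  "force": 35
}}

```text
clock: 4.38
eef_pos: [0.4843, -0.3282, 0.0713]
tool_rot: [-1.571, -0.001, -0.46]
contact_force: [-2.5, 1.6, 6.5]
opening: 0.0424
```

Emit:
{"api": "carry_out", "payload": {
  "commands": [
    {"travel": [0, 0, 0.01], "twist": [0, 0, 0]},
    {"travel": [0, 0, 0.03], "twist": [0, 0, 0]},
    {"travel": [0, 0, 0.06], "twist": [0, 0, 0]},
    {"travel": [0, 0, 0.09], "twist": [0, 0, 0]},
    {"travel": [0, 0, 0.12], "twist": [0, 0, 0]},
    {"travel": [0, 0, 0.15], "twist": [0, 0, 0]},
    {"travel": [0, 0, 0.17], "twist": [0, 0, 0]},
    {"travel": [0, 0, 0.18], "twist": [0, 0, 0]},
    {"travel": [0, 0, 0.18], "twist": [0, 0, 0]}
  ]
}}

```text
clock: 5.13
eef_pos: [0.4849, -0.3287, 0.2531]
tool_rot: [-1.572, -0.005, -0.46]
contact_force: [-0.3, -1.0, -2.1]
opening: 0.0422
```

Emit:
{"api": "carry_out", "payload": {
  "commands": [
    {"travel": [0.003, 0.03, 0], "twist": [0, 0, 0.06]},
    {"travel": [0.006, 0.06, 0], "twist": [0, 0, 0.12]},
    {"travel": [0.01, 0.095, 0], "twist": [0, 0, 0.18]},
    {"travel": [0.013, 0.13, 0], "twist": [0, 0, 0.24]},
    {"travel": [0.017, 0.165, 0], "twist": [0, 0, 0.3]},
    {"travel": [0.02, 0.2, 0], "twist": [0, 0, 0.36]},
    {"travel": [0.024, 0.235, 0], "twist": [0, 0, 0.42]},
    {"travel": [0.027, 0.27, 0], "twist": [0, 0, 0.48]},
    {"travel": [0.031, 0.305, 0], "twist": [0, 0, 0.54]},
    {"travel": [0.034, 0.34, 0], "twist": [0, 0, 0.6]},
    {"travel": [0.036, 0.365, 0], "twist": [0, 0, 0.65]},
    {"travel": [0.038, 0.376, 0], "twist": [0, 0, 0.67]}
  ]
}}

```text
clock: 6.13
eef_pos: [0.5208, 0.0508, 0.2484]
tool_rot: [-1.57, 0.003, 0.215]
contact_force: [0.9, -1.3, -2.3]
opening: 0.0423
```

```bash
python3 - <<'E'
from h import *
s=sensors.observe();print(s['eef_pos'],s['tool_rot'],s['opening'],s['contact_force'])
w=snap('wrist');save(w,'wrist2.png')
for X in [(.522,.048,.039),(.522,.048,.276)]: print(proj(w,X).round())
V=np.array(w['view']);print((-V[:3,:3].T@V[:3,3]).round(3))
E
```

```text
[0.5208183  0.05083167 0.24835626] [-1.56971689  0.00285925  0.21480833] 0.042276234172668035 [ 0.90501829 -1.2850274  -2.30032066]
[321. 216.]
[321. 385.]
[0.506 0.123 0.373]
```

View pics/wrist2.png

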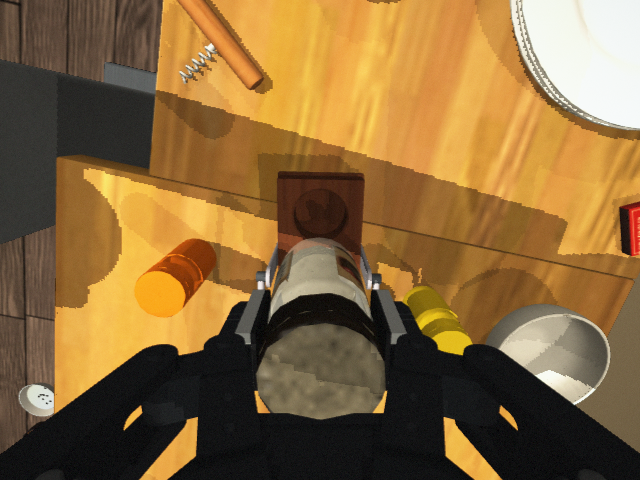

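```bash
python3 - <<'E'
from h import *
w=snap('wrist');s=sensors.observe();print(s['eef_pos'])
print(onplane(w,(278,172),.039).round(4),onplane(w,(364,172),.039).round(4))
im=w['pixels'][160:260,260:380,::-1]
im=cv2.resize(im,None,fx=6,fy=6,interpolation=cv2.INTER_CUBIC)
im=cv2.convertScaleAbs(im,alpha=1.7,beta=10)
def circ(c,z,r,col):
    a=np.linspace(0,2*np.pi,60)
    q=np.array([proj(w,(c[0]+r*np.cos(t),c[1]+r*np.sin(t),z)) for t in a])
    cv2.polylines(im,[np.int32(((q-[260,160])+.5)*6)],True,col,1)
circ((.522,.048),.039,.025,(0,255,0))
circ((.521,.051),.039,.025,(255,255,0))
cv2.imwrite('pics/c2.png',im)
E
```

```text
[0.5214003  0.04941161 0.24869267]
[0.4757 0.0798 0.039 ] [0.5518 0.0964 0.039 ]
```

View pics/c2.png

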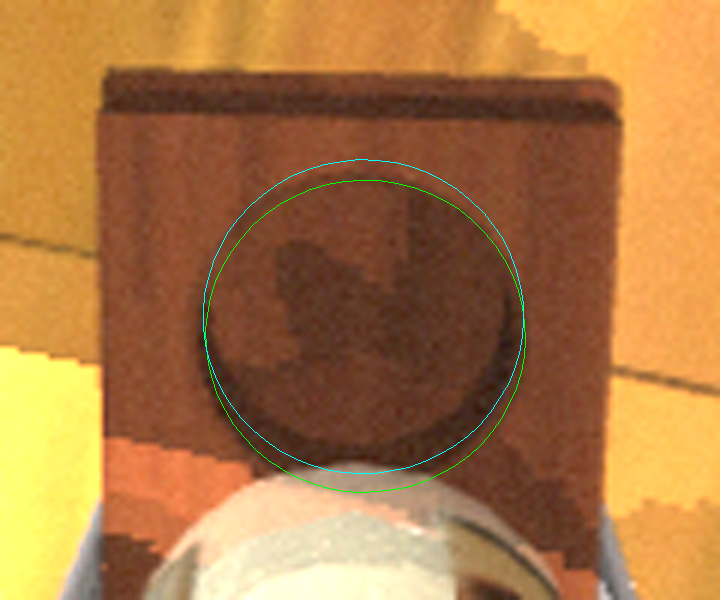

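```bash
python3 - <<'E'
from h import *
w=snap('wrist');s=sensors.observe();t=s['eef_pos'];print(t,s['clock'])
im=w['pixels'][260:440,220:420,::-1];im=cv2.resize(im,None,fx=3.3,fy=3.3,interpolation=cv2.INTER_CUBIC)
a=np.linspace(0,2*np.pi,80)
for off,col in [(0,(0,255,0)),(-.002,(0,0,255)),(-.004,(255,0,255))]:
    c=t[:2]+off*np.array([-.21,.978])
    for z in (t[2]-.0705+.096,t[2]-.0705+.071):
        q=np.array([proj(w,(c[0]+.022*np.cos(x),c[1]+.022*np.sin(x),z)) for x in a])
        cv2.polylines(im,[np.int32(((q-[220,260])+.5)*3.3)],True,col,1)
cv2.imwrite('pics/c3.png',im)
E
```

```text
[0.52132685 0.04823877 0.24882198] 6.2833
```

View pics/c3.png

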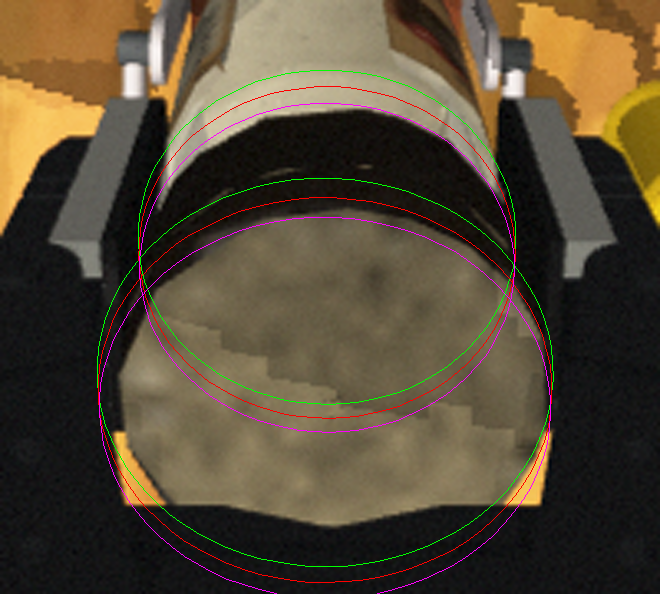

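The lid sits about 2–3 mm toward the -y side of the TCP, so I offset for that. I'll go down to just above the rim, then insert slowly while watching the force.

Emit:
{"api": "carry_out", "payload": {
  "commands": [
    {"travel": [-0.001, 0.004, -0.02], "twist": [0, 0, 0]},
    {"travel": [-0.001, 0.004, -0.05], "twist": [0, 0, 0]},
    {"travel": [-0.001, 0.004, -0.08], "twist": [0, 0, 0]},
    {"travel": [-0.001, 0.004, -0.105], "twist": [0, 0, 0]},
    {"travel": [-0.001, 0.004, -0.12], "twist": [0, 0, 0]},
    {"travel": [-0.001, 0.004, -0.13], "twist": [0, 0, 0]},
    {"travel": [-0.001, 0.004, -0.13], "twist": [0, 0, 0]},
    {"travel": [-0.001, 0.004, -0.13], "twist": [0, 0, 0]}
  ]
}}

```text
clock: 6.95
eef_pos: [0.521, 0.0511, 0.1199]
tool_rot: [-1.571, 0.001, 0.209]
contact_force: [0.5, 0.3, -1.3]
opening: 0.042
```

```bash
python3 - <<'E'
from h import *
s=sensors.observe();print(s['eef_pos'],s['contact_force'])
sc=snap('scene');sd=snap('side');w=snap('wrist')
o=[]
for p in (sc,sd):
    c=proj(p,(.521,.05,.06)).astype(int);x=p['pixels'][c[1]-50:c[1]+50,c[0]-33:c[0]+33,::-1]
    o.append(cv2.resize(x,(396,600),interpolation=cv2.INTER_CUBIC))
cv2.imwrite('pics/c4.png',cv2.hconcat(o))
E
```

```text
[0.52095494 0.05111084 0.11987313] [ 0.49076843  0.28938301 -1.33920367]
```

View pics/c4.png

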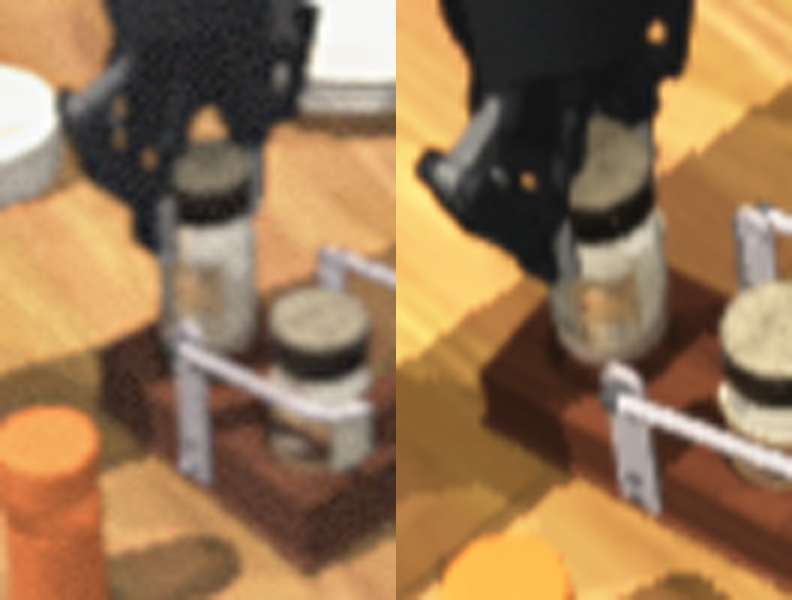

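The jar is upright just over the empty well, and the fingers are clear of the straps. Inserting slowly.

Emit:
{"api": "carry_out", "payload": {
  "commands": [
    {"travel": [0, 0, -0.004], "twist": [0, 0, 0]},
    {"travel": [0, 0, -0.008], "twist": [0, 0, 0]},
    {"travel": [0, 0, -0.011], "twist": [0, 0, 0]},
    {"travel": [0, 0, -0.014], "twist": [0, 0, 0]},
    {"travel": [0, 0, -0.014], "twist": [0, 0, 0]},
    {"travel": [0, 0, -0.014], "twist": [0, 0, 0]}
  ]
}}

```text
clock: 7.6
eef_pos: [0.5208, 0.0521, 0.1057]
tool_rot: [-1.571, 0.001, 0.21]
contact_force: [-0.5, -0.3, -1.9]
opening: 0.0424
```

Emit:
{"api": "carry_out", "payload": {
  "commands": [
    {"travel": [0, 0, -0.003], "twist": [0, 0, 0]},
    {"travel": [0, 0, -0.005], "twist": [0, 0, 0]},
    {"travel": [0, 0, -0.005], "twist": [0, 0, 0]},
    {"travel": [0, 0, -0.005], "twist": [0, 0, 0]}
  ]
}}

```text
clock: 7.93
eef_pos: [0.5209, 0.052, 0.1009]
tool_rot: [-1.571, 0.0, 0.21]
contact_force: [-0.6, 0.6, -1.6]
opening: 0.0422
```

No contact force, and the jar's bottom is already below the rim. Continuing.

Emit:
{"api": "carry_out", "payload": {
  "commands": [
    {"travel": [0, 0, -0.003], "twist": [0, 0, 0]},
    {"travel": [0, 0, -0.006], "twist": [0, 0, 0]},
    {"travel": [0, 0, -0.009], "twist": [0, 0, 0]},
    {"travel": [0, 0, -0.012], "twist": [0, 0, 0]},
    {"travel": [0, 0, -0.015], "twist": [0, 0, 0]},
    {"travel": [0, 0, -0.017], "twist": [0, 0, 0]},
    {"travel": [0, 0, -0.017], "twist": [0, 0, 0]},
    {"travel": [0, 0, -0.017], "twist": [0, 0, 0]}
  ]
}}

```text
clock: 8.6
eef_pos: [0.5209, 0.052, 0.0838]
tool_rot: [-1.571, 0.0, 0.21]
contact_force: [-0.1, 0.3, -2.2]
opening: 0.042
```

Emit:
{"api": "carry_out", "payload": {
  "commands": [
    {"travel": [0, 0, -0.002], "twist": [0, 0, 0]},
    {"travel": [0, 0, -0.003], "twist": [0, 0, 0]},
    {"travel": [0, 0, -0.003], "twist": [0, 0, 0]},
    {"travel": [0, 0, -0.003], "twist": [0, 0, 0]}
  ]
}}

```text
clock: 8.93
eef_pos: [0.521, 0.052, 0.081]
tool_rot: [-1.571, 0.0, 0.21]
contact_force: [0.4, -0.2, -1.3]
opening: 0.0422
```

Emit:
{"api": "carry_out", "payload": {
  "commands": [
    {"travel": [0, 0, -0.001], "twist": [0, 0, 0]},
    {"travel": [0, 0, -0.002], "twist": [0, 0, 0]},
    {"travel": [0, 0, -0.002], "twist": [0, 0, 0]},
    {"travel": [0, 0, -0.002], "twist": [0, 0, 0]}
  ]
}}

```text
clock: 9.27
eef_pos: [0.5212, 0.052, 0.0801]
tool_rot: [-1.571, -0.0, 0.21]
contact_force: [-2.7, 0.3, 12.0]
opening: 0.0419
```

Floor contact (12 N). Release and withdraw.

Emit:
{"api": "carry_out", "payload": {
  "commands": [
    {"travel": [0, 0, 0.001], "twist": [0, 0, 0]},
    {"travel": [0, 0, 0.001], "twist": [0, 0, 0]},
    {"travel": [0, 0, 0.001], "twist": [0, 0, 0]},
    {"travel": [0, 0, 0.001], "twist": [0, 0, 0]},
    {"travel": [0, 0, 0.001], "twist": [0, 0, 0]},
    {"travel": [0, 0, 0.001], "twist": [0, 0, 0]},
    {"travel": [0, 0, 0.001], "twist": [0, 0, 0]},
    {"travel": [0, 0, 0.001], "twist": [0, 0, 0]}
  ],
  "jaw": 0.5
}}

```text
clock: 9.93
eef_pos: [0.521, 0.052, 0.0799]
tool_rot: [-1.571, 0.0, 0.21]
contact_force: [0.0, -0.2, -0.3]
opening: 0.0642
```

Emit:
{"api": "carry_out", "payload": {
  "commands": [
    {"travel": [0, 0, 0.01], "twist": [0, 0, 0]},
    {"travel": [0, 0, 0.03], "twist": [0, 0, 0]},
    {"travel": [0, 0, 0.06], "twist": [0, 0, 0]},
    {"travel": [0, 0, 0.09], "twist": [0, 0, 0]},
    {"travel": [0, 0, 0.12], "twist": [0, 0, 0]},
    {"travel": [0, 0, 0.15], "twist": [0, 0, 0]},
    {"travel": [0, 0, 0.17], "twist": [0, 0, 0]},
    {"travel": [0, 0, 0.17], "twist": [0, 0, 0]}
  ]
}}

```text
clock: 10.6
eef_pos: [0.5234, 0.0522, 0.2554]
tool_rot: [-1.572, -0.009, 0.21]
contact_force: [1.3, -0.5, -1.0]
opening: 0.064
```

Emit:
{"api": "carry_out", "payload": {
  "commands": [
    {"travel": [0.003, -0.012, 0], "twist": [0, 0, -0.12]},
    {"travel": [0.006, -0.025, 0], "twist": [0, 0, -0.24]},
    {"travel": [0.009, -0.038, 0], "twist": [0, 0, -0.36]},
    {"travel": [0.012, -0.05, 0], "twist": [0, 0, -0.48]},
    {"travel": [0.015, -0.063, 0], "twist": [0, 0, -0.6]},
    {"travel": [0.018, -0.076, 0], "twist": [0, 0, -0.72]},
    {"travel": [0.021, -0.088, 0], "twist": [0, 0, -0.84]},
    {"travel": [0.024, -0.1, 0], "twist": [0, 0, -0.96]},
    {"travel": [0.027, -0.114, 0], "twist": [0, 0, -1.08]},
    {"travel": [0.029, -0.127, 0], "twist": [0, 0, -1.2]},
    {"travel": [0.031, -0.139, 0], "twist": [0, 0, -1.32]},
    {"travel": [0.031, -0.146, 0], "twist": [0, 0, -1.44]}
  ]
}}

```text
clock: 11.6
eef_pos: [0.5518, -0.095, 0.2496]
tool_rot: [-1.572, 0.0, -1.237]
contact_force: [-0.3, -0.3, 0.1]
opening: 0.0642
```

Emit:
{"api": "carry_out", "payload": {
  "commands": [
    {"travel": [0, 0, 0], "twist": [0, 0, -0.11]},
    {"travel": [0, 0, 0], "twist": [0, 0, -0.13]},
    {"travel": [0, 0, 0], "twist": [0, 0, -0.13]},
    {"travel": [0, 0, 0], "twist": [0, 0, -0.13]}
  ]
}}

```text
clock: 11.93
eef_pos: [0.5517, -0.0938, 0.2498]
tool_rot: [-1.571, 0.0, -1.357]
contact_force: [-0.0, 0.2, -0.4]
opening: 0.0643
```

```bash
python3 - <<'E'
from h import *
s=sensors.observe();print(s['eef_pos'],s['tool_rot'],s['qpos'].round(2))
w=snap('wrist');im=w['pixels'][:,:,::-1].copy()
g=np.array((.552,-.094,.114));u=np.array((-.208,.978,0));v=np.array((.978,.208,0))
for k in (-.032,.032): cv2.circle(im,tuple(int(a) for a in proj(w,g+k*v)),3,(0,255,0),-1)
cv2.circle(im,tuple(int(a) for a in proj(w,g)),3,(255,0,0),-1);print(proj(w,g))
wl=np.array((.5215,.0495,.105));a=np.linspace(0,6.283,60)
for c in (wl,wl-.08*u):
    q=np.array([proj(w,c+.0215*np.array((np.cos(t),np.sin(t),0))) for t in a]);cv2.polylines(im,[np.int32(q)],True,(0,255,0),1)
cv2.imwrite('pics/wrist5.png',im)
E
```

```text
[ 0.55169025 -0.09375878  0.24980255] [-1.57134566e+00  2.65912076e-04 -1.35682839e+00] [-0.19  0.33  1.78  0.    1.04  1.17]
[321.59228632 233.11693019]
```

View pics/wrist5.png

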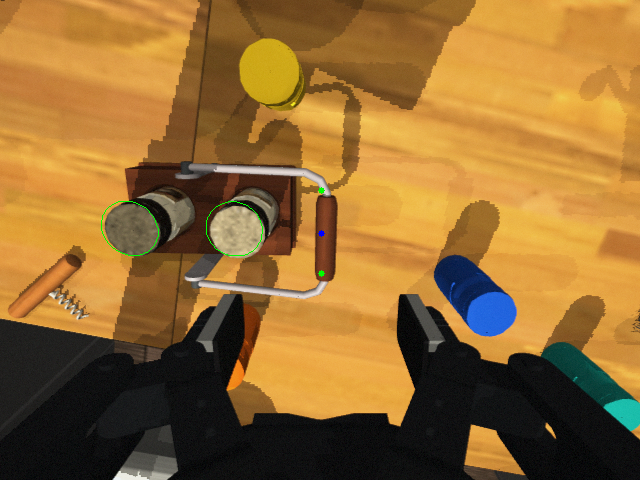

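Both jars are seated: their lids match the predicted circles at (132,228) and (236,228). The grip is at (326,239), about 4 mm outward and 4 mm toward -v of my prediction, so I'll correct for that. Jaws partly closed, then down.

Emit:
{"api": "carry_out", "payload": {
  "commands": [
    {"travel": [-0.003, -0.004, 0], "twist": [0, 0, 0]},
    {"travel": [-0.003, -0.004, -0.01], "twist": [0, 0, 0]},
    {"travel": [-0.003, -0.004, -0.03], "twist": [0, 0, 0]},
    {"travel": [-0.003, -0.004, -0.05], "twist": [0, 0, 0]},
    {"travel": [-0.003, -0.004, -0.07], "twist": [0, 0, 0]},
    {"travel": [-0.003, -0.004, -0.09], "twist": [0, 0, 0]},
    {"travel": [-0.003, -0.004, -0.105], "twist": [0, 0, 0]},
    {"travel": [-0.003, -0.004, -0.12], "twist": [0, 0, 0]},
    {"travel": [-0.003, -0.004, -0.13], "twist": [0, 0, 0]},
    {"travel": [-0.003, -0.004, -0.135], "twist": [0, 0, 0]},
    {"travel": [-0.003, -0.004, -0.135], "twist": [0, 0, 0]},
    {"travel": [-0.003, -0.004, -0.135], "twist": [0, 0, 0]}
  ],
  "jaw": 0
}}

```text
clock: 12.98
eef_pos: [0.5491, -0.098, 0.1151]
tool_rot: [-1.571, 0.0, -1.36]
contact_force: [0.3, 0.7, -0.2]
opening: 0.0426
```

Emit:
{"api": "carry_out", "payload": {
  "commands": [
    {"travel": [0, 0, 0], "twist": [0, 0, 0]},
    {"travel": [0, 0, 0], "twist": [0, 0, 0]},
    {"travel": [0, 0, 0], "twist": [0, 0, 0]},
    {"travel": [0, 0, 0], "twist": [0, 0, 0]},
    {"travel": [0, 0, 0], "twist": [0, 0, 0]},
    {"travel": [0, 0, 0], "twist": [0, 0, 0]},
    {"travel": [0, 0, 0], "twist": [0, 0, 0]},
    {"travel": [0, 0, 0], "twist": [0, 0, 0]},
    {"travel": [0, 0, 0], "twist": [0, 0, 0]}
  ],
  "jaw": -1,
  "force": 60
}}

```text
clock: 13.73
eef_pos: [0.5496, -0.098, 0.1158]
tool_rot: [-1.569, -0.001, -1.36]
contact_force: [-0.2, 1.4, 6.8]
opening: 0.0142
```

Emit:
{"api": "carry_out", "payload": {
  "commands": [
    {"travel": [-0.0004, 0.002, 0.008], "twist": [0, 0, 0]},
    {"travel": [-0.001, 0.0047, 0.0158], "twist": [0, 0, 0]},
    {"travel": [-0.0017, 0.0078, 0.0233], "twist": [0, 0, 0]},
    {"travel": [-0.0025, 0.0116, 0.0306], "twist": [0, 0, 0]},
    {"travel": [-0.0034, 0.0158, 0.0376], "twist": [0, 0, 0]},
    {"travel": [-0.0044, 0.0206, 0.0443], "twist": [0, 0, 0]},
    {"travel": [-0.0055, 0.0259, 0.0505], "twist": [0, 0, 0]},
    {"travel": [-0.0067, 0.0316, 0.0564], "twist": [0, 0, 0]},
    {"travel": [-0.008, 0.0378, 0.0618], "twist": [0, 0, 0]},
    {"travel": [-0.0094, 0.0442, 0.0667], "twist": [0, 0, 0]},
    {"travel": [-0.0094, 0.0442, 0.0667], "twist": [0, 0, 0]}
  ]
}}

```text
clock: 14.65
eef_pos: [0.5402, -0.0527, 0.1833]
tool_rot: [-1.569, -0.001, -1.359]
contact_force: [3.2, -4.5, 7.2]
opening: 0.0145
```

Emit:
{"api": "carry_out", "payload": {
  "commands": [
    {"travel": [-0.0015, 0.0069, 0.0044], "twist": [0, 0, 0]},
    {"travel": [-0.003, 0.014, 0.0083], "twist": [0, 0, 0]},
    {"travel": [-0.0045, 0.0213, 0.0116], "twist": [0, 0, 0]},
    {"travel": [-0.0062, 0.029, 0.0143], "twist": [0, 0, 0]},
    {"travel": [-0.0078, 0.0368, 0.0164], "twist": [0, 0, 0]},
    {"travel": [-0.0095, 0.0447, 0.018], "twist": [0, 0, 0]},
    {"travel": [-0.0112, 0.0527, 0.0189], "twist": [0, 0, 0]},
    {"travel": [-0.0129, 0.0607, 0.0192], "twist": [0, 0, 0]},
    {"travel": [-0.0129, 0.0607, 0.0192], "twist": [0, 0, 0]},
    {"travel": [-0.0129, 0.0607, 0.0192], "twist": [0, 0, 0]}
  ]
}}

```text
clock: 15.48
eef_pos: [0.5272, 0.0083, 0.2021]
tool_rot: [-1.569, 0.0, -1.359]
contact_force: [2.9, 1.1, 8.9]
opening: 0.0143
```

```bash
python3 - <<'E'
from h import *
s=sensors.observe();print(s['eef_pos'],s['contact_force'],s['opening'])
o=[]
for n in ('scene','side'):
    p=snap(n);c=proj(p,(.53,.01,.08)).astype(int);x=p['pixels'][c[1]-70:c[1]+70,c[0]-46:c[0]+46,::-1]
    o.append(cv2.resize(x,(394,600),interpolation=cv2.INTER_CUBIC))
cv2.imwrite('pics/c6.png',cv2.hconcat(o))
E
```

```text
[0.52721143 0.00833055 0.2020556 ] [2.86206195 1.09944972 8.91966064] 0.014300035096468555
```

View pics/c6.png

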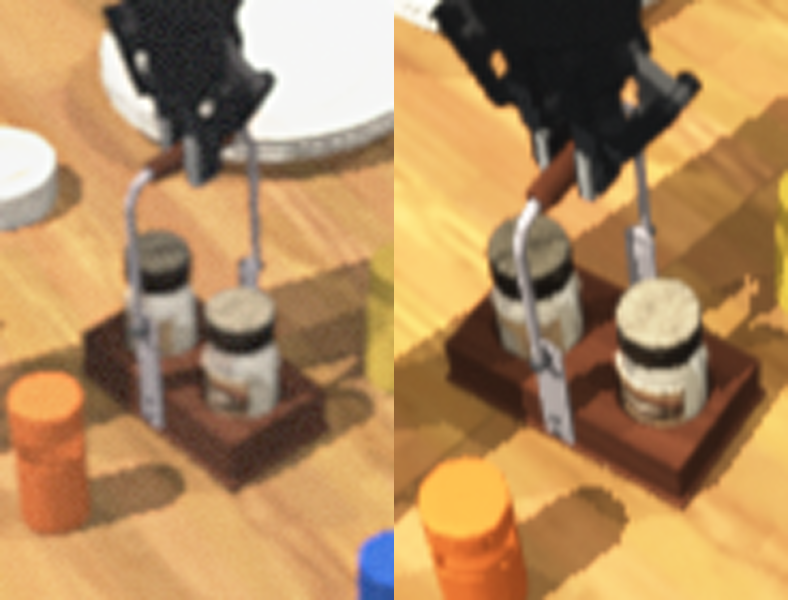

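The handle is upright and gripped, and both jars are seated. Lifting gently.

Emit:
{"api": "carry_out", "payload": {
  "commands": [
    {"travel": [0, 0, 0.001], "twist": [0, 0, 0]},
    {"travel": [0, 0, 0.003], "twist": [0, 0, 0]},
    {"travel": [0, 0, 0.005], "twist": [0, 0, 0]},
    {"travel": [0, 0, 0.008], "twist": [0, 0, 0]},
    {"travel": [0, 0, 0.011], "twist": [0, 0, 0]},
    {"travel": [0, 0, 0.015], "twist": [0, 0, 0]},
    {"travel": [0, 0, 0.02], "twist": [0, 0, 0]},
    {"travel": [0, 0, 0.025], "twist": [0, 0, 0]},
    {"travel": [0, 0, 0.03], "twist": [0, 0, 0]},
    {"travel": [0, 0, 0.035], "twist": [0, 0, 0]},
    {"travel": [0, 0, 0.04], "twist": [0, 0, 0]},
    {"travel": [0, 0, 0.045], "twist": [0, 0, 0]}
  ]
}}

```text
clock: 16.58
eef_pos: [0.5266, 0.0069, 0.2465]
tool_rot: [-1.571, -0.0, -1.36]
contact_force: [-0.3, 0.3, -7.3]
opening: 0.0144
```

Emit:
{"api": "carry_out", "payload": {
  "commands": [
    {"travel": [0, 0, 0.005], "twist": [0, 0, 0]},
    {"travel": [0, 0, 0.012], "twist": [0, 0, 0]},
    {"travel": [0, 0, 0.02], "twist": [0, 0, 0]},
    {"travel": [0, 0, 0.028], "twist": [0, 0, 0]},
    {"travel": [0, 0, 0.036], "twist": [0, 0, 0]},
    {"travel": [0, 0, 0.044], "twist": [0, 0, 0]},
    {"travel": [0, 0, 0.052], "twist": [0, 0, 0]},
    {"travel": [0, 0, 0.06], "twist": [0, 0, 0]},
    {"travel": [0, 0, 0.066], "twist": [0, 0, 0]},
    {"travel": [0, 0, 0.071], "twist": [0, 0, 0]},
    {"travel": [0, 0, 0.074], "twist": [0, 0, 0]},
    {"travel": [0, 0, 0.075], "twist": [0, 0, 0]}
  ]
}}

```text
clock: 17.58
eef_pos: [0.5268, 0.0069, 0.3215]
tool_rot: [-1.57, -0.0, -1.36]
contact_force: [0.4, -0.4, -7.4]
opening: 0.0141
```

Emit:
{"api": "carry_out", "payload": {
  "commands": [
    {"travel": [0, 0, 0], "twist": [0, 0, 0]},
    {"travel": [0, 0, 0], "twist": [0, 0, 0]},
    {"travel": [0, 0, 0], "twist": [0, 0, 0]},
    {"travel": [0, 0, 0], "twist": [0, 0, 0]},
    {"travel": [0, 0, 0], "twist": [0, 0, 0]},
    {"travel": [0, 0, 0], "twist": [0, 0, 0]},
    {"travel": [0, 0, 0], "twist": [0, 0, 0]},
    {"travel": [0, 0, 0], "twist": [0, 0, 0]},
    {"travel": [0, 0, 0], "twist": [0, 0, 0]},
    {"travel": [0, 0, 0], "twist": [0, 0, 0]},
    {"travel": [0, 0, 0], "twist": [0, 0, 0]},
    {"travel": [0, 0, 0], "twist": [0, 0, 0]}
  ]
}}

```text
clock: 18.58
eef_pos: [0.5267, 0.0069, 0.3209]
tool_rot: [-1.571, -0.0, -1.36]
contact_force: [0.5, 0.8, -7.6]
opening: 0.014
```

```bash
python3 - <<'E'
from h import *
s=sensors.observe();print(s['eef_pos'],s['contact_force'],s['opening'],s['clock'])
o=[];P={}
for n in ('scene','side'):
    p=P[n]=snap(n);c=proj(p,(.53,.01,.16)).astype(int);x=p['pixels'][c[1]-70:c[1]+70,c[0]-46:c[0]+46,::-1]
    o.append(cv2.resize(x,(394,600),interpolation=cv2.INTER_CUBIC))
cv2.imwrite('pics/c7.png',cv2.hconcat(o))
# swing check: image motion of the caddy region over ~1 s
f=[]
for i in range(10):
    p=snap('side');c=proj(p,(.53,.01,.14)).astype(int);f.append(p['pixels'][c[1]-30:c[1]+40,c[0]-40:c[0]+40].mean(2).astype(np.float32))
print([tuple(np.round(cv2.phaseCorrelate(f[0],x)[0],2)) for x in f[1:]])
E
```

```text
[0.52666809 0.00690189 0.3209104 ] [ 0.49226246  0.76373198 -7.62949477] 0.01396455021623266 18.5833
[(np.float64(0.01), np.float64(-0.02)), (np.float64(0.0), np.float64(-0.01)), (np.float64(-0.02), np.float64(-0.0)), (np.float64(-0.04), np.float64(-0.01)), (np.float64(-0.02), np.float64(-0.03)), (np.float64(-0.01), np.float64(-0.01)), (np.float64(-0.0), np.float64(-0.02)), (np.float64(-0.01), np.float64(-0.03)), (np.float64(-0.01), np.float64(0.0))]
```

View pics/c7.png

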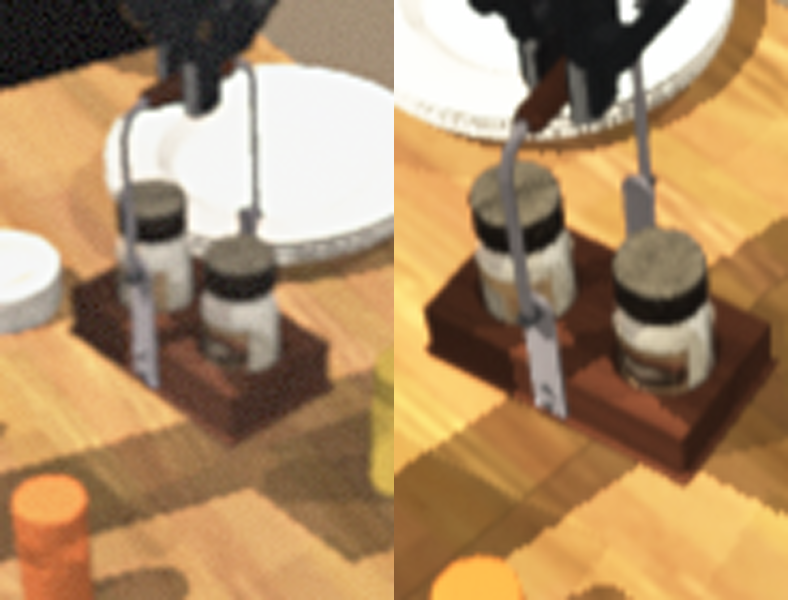

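The caddy hangs level and still. The measured load of 7.5 N equals the caddy plus both jars.

```bash
python3 -c "
from h import *
print(close_job())"
```

```text
the job is handed in; nothing more can be done
None
```

The loose clear jar is standing in the caddy's empty well, let go. The caddy is hanging by its upright handle about 12 cm above the worktop, and the job is handed in at about 19 s of the 64 s allowed. The blue, turquoise, orange and yellow look-alikes were left alone.

Last checks before handing in:
- **Lift height:** the TCP was at z = 0.321 m, about 119 mm above where it was with the handle upright and the caddy still on the worktop.
- **Load:** the wrist force was about 7.5 N downward, which is the weight of the caddy plus both jars.
- **Stillness:** the side picture shifted by less than 0.05 px over ten frames, about half a second.
- **Jars and level:** both jars looked seated and the caddy looked level in the scene and side pictures. I judged this by eye and did not measure the tilt.
- **Bystanders:** no wrist-force reading suggested a collision, but I did not measure their final positions.

No check failed. The grip was about 4–5 mm from where I first estimated it in the wrist view, and I corrected for that before closing the fingers.

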